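Lock a slotted mass onto the gauge tester's stem

ROBOT

A 7-joint arm with a two-finger parallel gripper is mounted at the origin on the work surface; the furniture and walls round the work are solid. World frame = base frame: x ahead of the robot, y to its left, z up, the work surface at z = 0. Lengths are in m, angles in rad, forces in N, time in s.
With the tool pointing down it reaches from about 0.4 to 0.9 m from the base axis. Payload 5.5 kg.
Tool frame: the origin (TCP) lies between the finger pads; the fingertips stand env.tip_extent ahead of it and the grasp point (between the pads) lies 3 mm ahead of it (env.tip_extent is the distance from the TCP to the fingertips, in m); z points along the fingers, x is the direction in which the jaws open and shut, and the axes are right-handed (so a half turn about z gives the same grasp; the last joint's range is limited). The gripper opens to 85 mm and grips with 20 to 120 N. Pads are 22 mm wide; open, the fingers measure 114 mm over their backs; the gripper's body (76 mm by 85 mm) begins 54 mm behind the grasp point. The pads swing forward as they close: fully open they stand 13 mm farther back than shut.
Start: joints at [1.406, 0.501, -0.427, 1.55, 0.221, 1.138, -0.21], TCP at [0.27, -0.591, 0.253] pointing down, gripper open.
Joint ranges: [-2.88, 2.88], [-0.31, 2.03], [-1.54, 1.56], [0.2, 2.42], [-1.41, 4.55], [0.19, 2.02], [-2.57, 2.57]. Speed limits (rad/s): [2.57, 2.57, 3.14, 3.14, 3.14, 3.14, 3.14].

INTERFACE

Orientations are given as a unit quaternion [x, y, z, w].
In Python, from plant import env gives the robot as it stands.
- The arm moves only by the shell command python3 -m jog 'ROWS' [FORCE]. ROWS is JSON, a list of rows, each an object of numbers: "hand": the opening, from 0 (shut) to 1 (fully open); "x", "y", "z": the shift along the tool's x, y, z in mm; "roll": the turn about the tool's z in units of 6 degrees (1.0 is 6 degrees). In form: [{"hand": .., "x": .., "y": .., "z": .., "roll": ..}, ...]. A call has 1 to 20 rows; each row shifts and turns the pose as measured when the row begins, along the tool's axes as they then stand; what a row does not reach is not made up. A row lasts 1/8 s, in which the tool goes at most 62.5 mm and 10.7 degrees, less where a joint would pass 70% of its speed; a pose out of reach is approached as far as the arm can. A call is refused whole if a number of a shift passes 62.5 or a number of a turn 1, either way. A call with a gripper value outside its range is refused whole. The fingers move at their own pace and stop on an object; FORCE is the grip in N (left out, the last holds). Time passes only in rows, so rows that do not move let the fingers close. It gives the time, the measured TCP pose, the force and the opening at its end, in the units of the state.
- env.read_state(): the state, without advancing time (a new reading comes with each control period).
- env.camera(name): name is "scene" or "top" or "wrist"; returns the picture (400x640x3 uint8, blue, green, red); there is no depth.
- env.get_calibration(name): a dict with "fx", "fy", "cx", "cy" (pixels), "dist_coeffs" ([k1, k2, p1, p2, k3] as OpenCV has them; the pictures are not rectified), "pose" (4x4, takes a point from camera to world coordinates). Camera axes: x right, y down, z forward; pixel columns grow to the right and rows downward; lengths in m; the calibration is good to about 2 mm. A picture is of the moment at which its call begins: read the wrist's pose just before it. get_calibration takes no time and is no camera call; for the wrist camera it gives the pose at the moment of the call.
- env.job_done(): hands the job in, once; it reports no verdict.
The state is a dict: "time_s": time; "qpos": joint angles; "joint_velocities": joint speeds; "joint_efforts": joint torques, N m; "eef_pos": TCP position; "tool_rot": TCP orientation; "wrist_force": force on the tool from outside, world axes, zero at the start; "torque": the same for the moment, N m; "gripper_width": finger opening in m.
Only numpy, scipy, OpenCV 4.12 (cv2) and the standard library are available. Lean on these libraries where they do the work, as an engineer would, in place of code of your own. Each camera call takes 0.05 s, during which the arm holds its last target. There are 200 camera calls.

TASK

Load the gauge tester with the loose slotted mass: from the front, slide the mass slot-first under the head of the stem, feeling gently for the stem, until the stem stands in the round hole at the end of the slot. Then turn it about a quarter turn on the stem so that its slot faces out to the side away from the lower mass's slot (to the left if the lower slot points to the right, and the other way round), lay it flat on the lower mass and let go. The stem is part of a precision piston: push and set down gently throughout, never with more than about 15 N.

Things in the scene. Friction and masses are not known exactly. Their poses are not given: they have to be found in the camera images.
- slotted_mass: Loose steel slotted mass on the counter: disc 66 mm wide, 16 mm thick, 0.36 kg (+-20 %), with two rim flats 56 mm apart, 35 mm long, facing its +y and -y: grip across them. A 9 mm slot runs from the rim to a 17 mm round hole at its centre; the slot's mouth is flared at 45 degrees to 22 mm. Origin: centre of the hole, underside. x points from the hole out through the slot's mouth; z up.
- mass_slot (a point): A point in the loose mass's slot, 28 mm from the hole's centre along the mass's x axis, at half its thickness: tells to which side the slot faces.
- tester: Gauge tester: fixed grey casting 104 x 92 x 34 mm, small round dial on its front. Origin: under its middle, on the counter. x points from front to back, y to its left seen from the front, z up. On it, heights over the counter: the lower mass (same shape as the loose one) 60 to 76 mm; steel stem up to 102 mm; round head, 24 mm wide, 102 to 109 mm, so a mass comes on only sideways below it.
- stem_mid (a point): Point on the tester at x = y = 0, 76 mm up, the top of the lower mass. The stem is near it, not on it: its carrier is clamped up to 13 mm off along the tester's x and 3 mm along y, not told; feel for it. Stem 14 mm along x, 6 mm along y, ends rounded, rigid: a mass slides on along x, and turns only with the stem in its round hole. Play 1.5 mm each way.
- lower_mass (a joint): Direction of the slot of the lower mass already on the stem, seen from above, rad: 0 = slot straight to the tester's front (its -x), +1.57 = to its right (-y), -1.57 = to its left (+y). It does not turn along. Stem, seat and lower mass float on a spring, 2.5 N per mm downwards: under the second mass they sink by about 1.4 mm.
Not all that is in view belongs to the job. What is shaped like the slotted_mass but blue or turquoise is not meant.

How it is judged:
On the way:
1. the mass is on the stem under the head, its slot still in line with the stem's flats (x of slotted_mass in the frame of tester between -0.0165 and 0.0165 m and y of slotted_mass in the frame of tester between -0.0075 and 0.0075 m and z of slotted_mass in the frame of tester between 0.068 and 0.09 m and angle between the x axis of slotted_mass and the x axis of tester, either way round below 0.4 rad), for 0.1 s.
At the end, for the whole second after the job is handed in: The loose mass lies flat (0.06 rad) and still on the lower mass, underside 72 to 76.5 mm high, centre within 16.5 mm (x) and 7.5 mm (y) of the tester's origin; its slot within 0.5 rad of square to the tester's x, on the side away from the lower slot (either side if that is within 0.3 rad of front) (x of slotted_mass in the frame of tester between -0.0165 and 0.0165 m and y of slotted_mass in the frame of tester between -0.0075 and 0.0075 m and z of slotted_mass in the frame of tester between 0.072 and 0.0765 m and angle between slotted_mass's own z axis and vertical below 0.06 rad and angle between the x axis of slotted_mass and the y axis of tester, either way round below 0.5 rad and linear speed of slotted_mass below 0.01 m/s and ((value of joint lower_mass above -0.3 rad and y of mass_slot in the frame of tester above 0.015 m) or (value of joint lower_mass below 0.3 rad and y of mass_slot in the frame of tester below -0.015 m))); the robot touches nothing.
It fails at once if the loose mass presses on the tester (stem, seat, lower mass or casting) with more than 15 N (contact force between slotted_mass and tester above 15 N).
It also fails if it takes over 67 s, if anything falls off the work surface, if the arm or the gripper's body presses on something with over 40 N, if the wrist force passes 120 N, or if a joint passes its speed limit or range.

## Working session

There is one attempt and no reset: what is moved stays moved. The work goes in short steps, Python scripts to look and compute and a shell command to move; the robot and the scene stay as the last step left them, time stands still between calls to the robot, and variables do not carry over. Pictures are saved under pics/ and viewed, about 8 in all and at most 12, crops included, and the job is handed in when it is done.

```bash
ls; mkdir -p pics; python3 - <<'E'
from plant import env
import cv2,numpy as np
s=env.read_state();print({k:np.round(v,3) for k,v in s.items()},env.tip_extent)
for n in("scene","top"):
    im=env.camera(n);cv2.imwrite(f"pics/{n}0.png",im)
    c=env.get_calibration(n);print(n,c["fx"],c["cx"],c["cy"],c["dist_coeffs"],np.round(c["pose"],3))
a=cv2.imread("pics/scene0.png");b=cv2.imread("pics/top0.png")
cv2.imwrite("pics/both.png",cv2.resize(np.vstack([a,b]),(480,600)))
E
```

```text
pics
{'time_s': np.float64(0.0), 'qpos': array([ 1.406,  0.502, -0.427,  1.551,  0.221,  1.138, -0.21 ]), 'joint_velocities': array([ 0.001, -0.   , -0.   ,  0.   , -0.   , -0.002,  0.001]), 'joint_efforts': array([ 1.0000e-03, -5.6953e+01, -5.8160e+00, -2.8094e+01,  1.1000e-02,
        1.2000e-02, -0.0000e+00]), 'eef_pos': array([ 0.269, -0.591,  0.252]), 'tool_rot': array([ 0.841, -0.541, -0.001, -0.001]), 'wrist_force': array([ 0.201, -0.317, -0.28 ]), 'torque': array([-0.017, -0.028,  0.049]), 'gripper_width': np.float64(0.085)} 0.022
scene 511.7725337134053 314.5263724976284 203.9050641183221 [-0.1012488  0.         0.         0.         0.       ] [[-0.675  0.459 -0.578  1.096]
 [ 0.738  0.424 -0.525  0.298]
 [ 0.004 -0.781 -0.625  0.814]
 [ 0.     0.     0.     1.   ]]
top 517.3129746784224 322.1656230904995 208.63695692541083 [-0.08192886  0.          0.          0.          0.        ] [[-0.012 -0.998  0.061  0.343]
 [-1.     0.012 -0.005 -0.329]
 [ 0.004 -0.061 -0.998  1.472]
 [ 0.     0.     0.     1.   ]]
```

View pics/scene0.png

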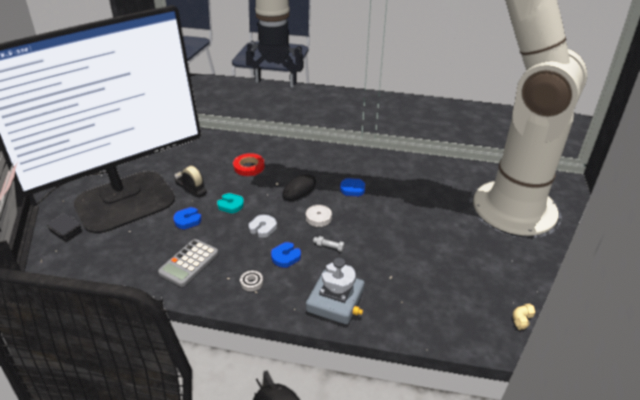

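View pics/top0.png

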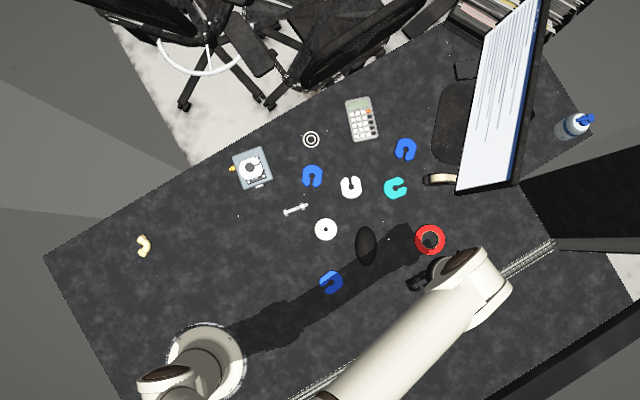

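The scene view shows the tester at about (335,295) and the steel mass at (262,226). In the top view they are at (252,168) and (350,187). I'll enlarge the top crops.

```bash
cat > h.py <<'E'
from plant import env
import cv2,numpy as np
def ray(n,px,z,c=None):
    c=c or env.get_calibration(n);K=np.array([[c["fx"],0,c["cx"]],[0,c["fy"],c["cy"]],[0,0,1]])
    p=cv2.undistortPoints(np.array(px,float).reshape(-1,1,2),K,np.array(c["dist_coeffs"]))[:,0]
    P=np.array(c["pose"]);d=np.c_[p,np.ones(len(p))]@P[:3,:3].T;o=P[:3,3]
    return o+d*((z-o[2])/d[:,2])[:,None]
E
python3 - <<'E'
from h import *
b=cv2.imread("pics/top0.png");a=cv2.imread("pics/scene0.png")
t=[cv2.resize(x,(400,300),interpolation=cv2.INTER_CUBIC) for x in (b[138:198,212:292],b[160:220,310:390],a[250:325,290:390],a[200:260,220:300])]
cv2.imwrite("pics/crop.png",np.vstack([np.hstack(t[:2]),np.hstack(t[2:])]))
print(ray("top",[[350,187]],.016),ray("top",[[252,168]],.034), ray("scene",[[262,226]],.016))
E
```

```text
[[ 0.49266919 -0.41543515  0.016     ]] [[ 0.54751764 -0.14067301  0.034     ]] [[ 0.50371537 -0.40709731  0.016     ]]
```

View pics/crop.png

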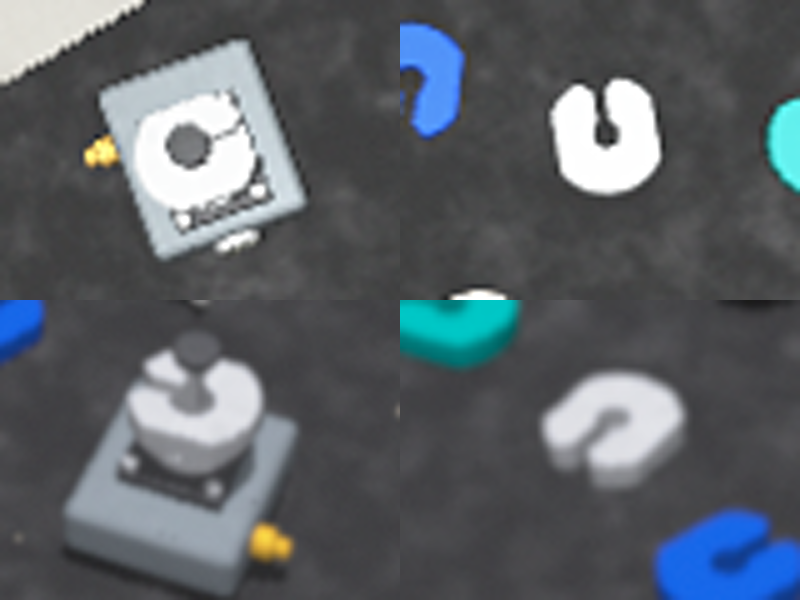

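Tester yaw is about +20°, with the dial at the front facing the robot. The lower slot points right (−y), so the loose slot must end up facing left. The mass's mouth points roughly +x. Next I'll measure from contours and get the wrist camera offset.

```bash
cat >> h.py <<'E'
from scipy.spatial.transform import Rotation as Ro
def tool(): 
    s=env.read_state();R=Ro.from_quat(s["tool_rot"]).as_matrix();return np.array(s["eef_pos"]),R
def goto(x,y,z,yaw=None):
    "remaining shift in tool mm, and roll units to bring tool x to yaw deg"
    p,R=tool();y0=np.degrees(np.arctan2(R[1,0],R[0,0]))
    r=None if yaw is None else -((yaw-y0+90)%180-90)/6
    print("tcp",np.round(p,4),"toolyaw",round(y0,2),"tilt",np.round(R[:2,2],3),"shift",np.round(R.T@(np.array([x,y,z])-p)*1e3,1),"roll",r)
E
python3 - <<'E'
from h import *
b=cv2.imread("pics/top0.png");hsv=cv2.cvtColor(b,cv2.COLOR_BGR2HSV)
m=cv2.inRange(hsv,(0,0,170),(180,60,255));
cs,_=cv2.findContours(m[160:220,325:380].copy(),cv2.RETR_EXTERNAL,cv2.CHAIN_APPROX_NONE)
c=max(cs,key=cv2.contourArea)+[325,160];(u,v),r=cv2.minEnclosingCircle(c);print("mass",u,v,r,ray("top",[[u,v]],.016))
crop=lambda x,y:[212+x/5-.4,138+y/5-.4]
q=[crop(*t) for t in((100,93),(247,40),(305,208),(160,258))]
P=ray("top",q,.034);print(P.round(4),"centre",P.mean(0).round(4))
f=P[0]+P[1]-P[2]-P[3];print("yaw",np.degrees(np.arctan2(f[1],f[0])),np.linalg.norm(P[0]-P[3]),np.linalg.norm(P[0]-P[1]))
print("head",ray("top",[crop(188,147)],.109))
p,R=tool();C=np.array(env.get_calibration("wrist")["pose"]);print("cam in tool",(R.T@(C[:3,3]-p)).round(3),(R.T@C[:3,:3]).round(2))
goto(.495,-.412,.25,-84)
E
```

```text
mass 350.625 186.625 11.684759140014648 [[ 0.49371519 -0.41722041  0.016     ]]
[[ 0.5817 -0.0832  0.034 ]
 [ 0.6107 -0.1661  0.034 ]
 [ 0.5152 -0.1983  0.034 ]
 [ 0.4881 -0.117   0.034 ]] centre [ 0.5489 -0.1412  0.034 ]
yaw 19.243693833250298 0.09947168850187801 0.0877773086502547
head [[ 0.53961085 -0.14306627  0.109     ]]
cam in tool [ 0.001 -0.07  -0.121] [[ 1.    0.    0.  ]
 [-0.    0.96  0.28]
 [-0.   -0.28  0.96]]
tcp [ 0.2694 -0.5909  0.2523] toolyaw -65.49 tilt [-0.001  0.002] shift [ -69.2 -279.5    2.5] roll 3.0855958474240857
```

```bash
python3 -m jog '[{"hand":1,"x":-12,"y":-47,"roll":0.5},{"hand":1,"x":-9,"y":-48,"roll":0.5},{"hand":1,"x":-7,"y":-48,"roll":0.5},{"hand":1,"x":-5,"y":-49,"roll":0.5},{"hand":1,"x":-3,"y":-49,"roll":0.5},{"hand":1,"x":0,"y":-49,"roll":0.5},{"hand":1},{"hand":1}]'
python3 - <<'E'
from h import *
im=env.camera("wrist");cv2.imwrite("pics/w1.png",im)
goto(.495,-.413,.25,-84)
E
```

```text
tcp [ 0.2695 -0.591   0.2525] toolyaw -65.48 tilt [-0.001  0.001] shift [ -68.3 -279.1    2.7] roll 3.086144516147428invalid input at $[0]: expected keys hand, x, y, z, roll
```

View pics/w1.png

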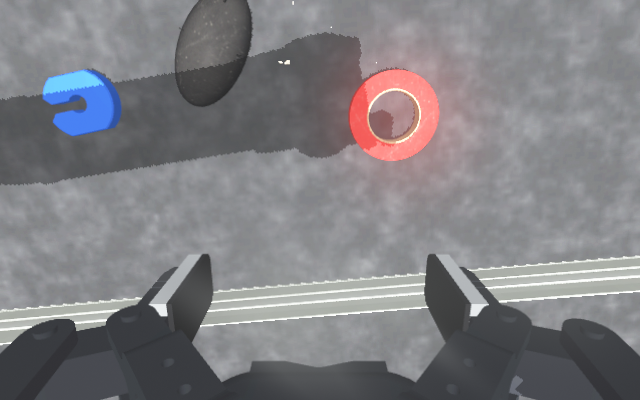

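The jog needs all five keys, so nothing moved. The view shows only the red tape at (395,115) and the open fingers.

```bash
python3 -m jog '[{"hand":1,"x":-12,"y":-47,"z":0,"roll":0.5},{"hand":1,"x":-9,"y":-48,"z":0,"roll":0.5},{"hand":1,"x":-7,"y":-48,"z":0,"roll":0.5},{"hand":1,"x":-5,"y":-49,"z":0,"roll":0.5},{"hand":1,"x":-3,"y":-49,"z":0,"roll":0.5},{"hand":1,"x":0,"y":-49,"z":0,"roll":0.5},{"hand":1,"x":0,"y":0,"z":0,"roll":0},{"hand":1,"x":0,"y":0,"z":0,"roll":0}]'
python3 - <<'E'
from h import *
c=env.get_calibration("wrist");im=env.camera("wrist");cv2.imwrite("pics/w2.png",im)
np.save("w2.npy",c["pose"])
goto(.495,-.413,.25,-84)
E
```

```text
time_s: 1.15
eef_pos: [0.5376, -0.4718, 0.2473]
tool_rot: [0.741, -0.671, -0.004, -0.0]
wrist_force: [-0.0, -0.4, 0.2]
gripper_width: 0.0857
tcp [ 0.5379 -0.4713  0.2474] toolyaw -84.35 tilt [-0.005  0.006] shift [-62.2  37.   -2. ] roll -0.05862266430291404
```

View pics/w2.png

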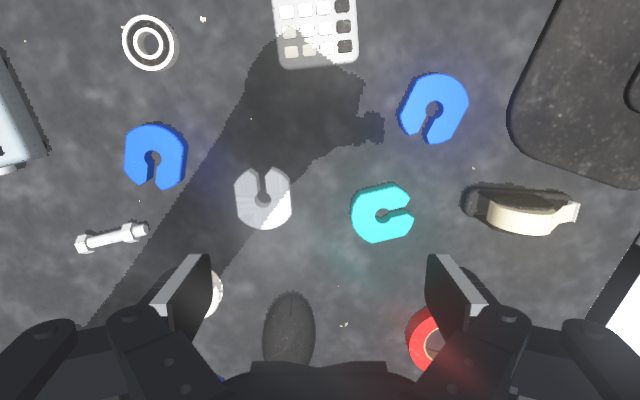

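The mass is at (263,197) with its slot up in the image, half in shadow.

```bash
python3 - <<'E'
from h import *
im=cv2.imread("pics/w2.png");c=env.get_calibration("wrist");c["pose"]=np.load("w2.npy")
g=cv2.cvtColor(im,cv2.COLOR_BGR2GRAY)
m=cv2.inRange(g[155:240,225:302],145,255)
n,l,st,ce=cv2.connectedComponentsWithStats(m);i=1+np.argmax(st[1:,4]);m=(l==i).astype(np.uint8)*255
print(st[i])
cs,_=cv2.findContours(m,cv2.RETR_EXTERNAL,cv2.CHAIN_APPROX_NONE);k=max(cs,key=cv2.contourArea)+[225,155]
(u,v),r=cv2.minEnclosingCircle(k);print(u,v,r)
W=ray("wrist",k.reshape(-1,2),.016,c);(x,y),rr=cv2.minEnclosingCircle((W[:,:2]*1000).astype(np.float32));print("world mm",x,y,rr)
print("hole/mouth eye",ray("wrist",[[264,199],[263.5,170]],.016,c))
cv2.imwrite("pics/m2.png",cv2.resize(np.hstack([g[155:240,225:302],m]),None,fx=4,fy=4))
E
```

```text
[   9   13   58   62 2616]
262.9844055175781 198.32435607910156 32.61820983886719
world mm 495.52655029296875 -420.27685546875 34.26219940185547
hole/mouth eye [[ 0.49510887 -0.42022464  0.016     ]
 [ 0.5253779  -0.41803185  0.016     ]]
```

View pics/m2.png

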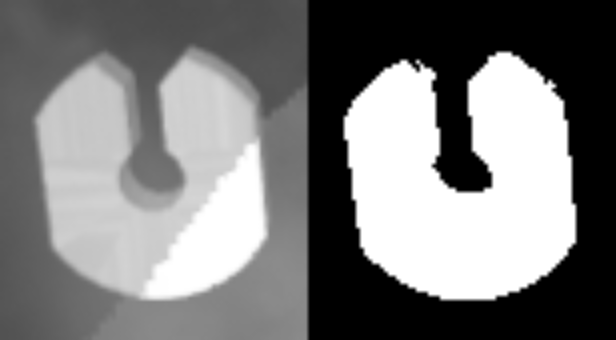

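```bash
python3 - <<'E'
from h import *
c=env.get_calibration("wrist");c["pose"]=np.load("w2.npy")
W=ray("wrist",[[234.25,184.5],[238,216.25],[289.25,180],[292.25,215],[225+147/4,155+75/4],[225+152/4,155+180/4]],.016,c)*1000
for a,b in((0,1),(2,3),(4,5)):
    d=W[a]-W[b];print(W[a].round(1),W[b].round(1),np.degrees(np.arctan2(d[1],d[0])))
goto(.4950,-.4200,.06,-82.5)
E
```

```text
[ 507.4 -389.4   16. ] [ 473.7 -394.4   16. ] 8.415081487503596
[ 517.7 -444.4   16. ] [ 480.7 -450.4   16. ] 9.11416590183565
[ 521.4 -416.5   16. ] [ 493.9 -419.3   16. ] 5.761851536023099
tcp [ 0.5379 -0.4713  0.2474] toolyaw -84.35 tilt [-0.005  0.006] shift [-53.9  36.8 187.9] roll -0.308622664302914
```

```bash
python3 -m jog '[{"hand":0.82,"x":-18,"y":12,"z":40,"roll":-0.25},{"hand":0.82,"x":-18,"y":12,"z":40,"roll":-0.25},{"hand":0.82,"x":-18,"y":12,"z":40,"roll":0},{"hand":0.82,"x":0,"y":0,"z":30,"roll":0},{"hand":0.82,"x":0,"y":0,"z":0,"roll":0},{"hand":0.82,"x":0,"y":0,"z":0,"roll":0}]' 30
python3 - <<'E'
from h import *
goto(.4950,-.4200,.026,-81.5);print(env.tip_extent)
c=env.get_calibration("wrist");im=env.camera("wrist");cv2.imwrite("pics/w3.png",im);np.save("w3.npy",c["pose"])
E
```

```text
time_s: 1.95
eef_pos: [0.4854, -0.428, 0.0973]
tool_rot: [0.755, -0.656, -0.002, 0.002]
wrist_force: [0.7, -0.0, -0.0]
gripper_width: 0.0698
tcp [ 0.4854 -0.428   0.0973] toolyaw -81.95 tilt [-0.005  0.001] shift [ -6.5 -11.1  71.2] roll -0.07485680265097965
0.022
```

View pics/w3.png

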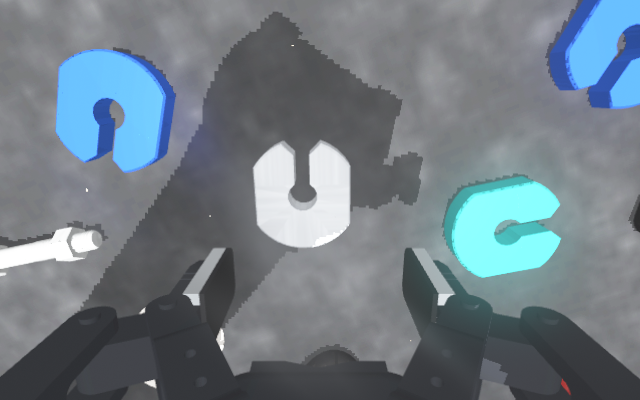

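The hole is at (302,194), with flats at x≈255 (left) and 350 (right).

```bash
python3 - <<'E'
from h import *
c=env.get_calibration("wrist");c["pose"]=np.load("w3.npy")
W=ray("wrist",[[254,175],[257,228],[350.5,165],[350.5,208],[301.5,145],[302.5,194]],.016,c)*1000
for a,b in((0,1),(2,3),(4,5)):
    d=W[a]-W[b];print(W[a].round(1),W[b].round(1),np.degrees(np.arctan2(d[1],d[0])))
goto(W[5][0]/1e3,W[5][1]/1e3,.026,-81.5)
E
```

```text
[ 503.3 -389.4   16. ] [ 471.  -394.2   16. ] 8.33926531542746
[ 516.9 -443.4   16. ] [ 491.4 -447.7   16. ] 9.525073045716958
[ 524.3 -414.3   16. ] [ 496.  -418.5   16. ] 8.474058958059775
tcp [ 0.4852 -0.4281  0.0973] toolyaw -81.96 tilt [-0.006  0.   ] shift [ -7.9 -12.4  71.3] roll -0.07671605135400483
```

```bash
python3 -m jog '[{"hand":0.82,"x":-7.5,"y":-12,"z":20,"roll":-0.08},{"hand":0.82,"x":0,"y":0,"z":20,"roll":0},{"hand":0.82,"x":0,"y":0,"z":18,"roll":0},{"hand":0.82,"x":0,"y":0,"z":8,"roll":0},{"hand":0.82,"x":0,"y":0,"z":0,"roll":0}]'
python3 -c "
from h import *
goto(.4955,-.4193,.024,-81.4)"
```

```text
time_s: 2.62
eef_pos: [0.498, -0.4189, 0.0281]
tool_rot: [0.758, -0.652, -0.001, 0.002]
wrist_force: [-0.4, 0.1, -0.1]
gripper_width: 0.07
tcp [ 0.498  -0.4189  0.0281] toolyaw -81.41 tilt [-0.003 -0.001] shift [0.  2.5 4.1] roll -0.0017283828436376325
```

```bash
python3 -m jog '[{"hand":0.82,"x":0,"y":2,"z":4,"roll":0},{"hand":0.82,"x":0,"y":0.5,"z":0.5,"roll":0},{"hand":0.5,"x":0,"y":0,"z":0,"roll":0},{"hand":0.3,"x":0,"y":0,"z":0,"roll":0},{"hand":0.3,"x":0,"y":0,"z":0,"roll":0},{"hand":0.3,"x":0,"y":0,"z":0,"roll":0}]' 60
python3 -c "
from h import *
goto(.4955,-.4193,.024,-81.4)"
```

```text
time_s: 3.38
eef_pos: [0.4955, -0.4197, 0.0247]
tool_rot: [0.758, -0.652, -0.0, 0.002]
wrist_force: [-0.4, -0.1, -1.3]
gripper_width: 0.0544
tcp [ 0.4955 -0.4197  0.0247] toolyaw -81.45 tilt [-0.002 -0.002] shift [-0.4 -0.   0.7] roll -0.00916036449292553
```

```bash
python3 -m jog '[{"hand":0.3,"x":0,"y":0,"z":-15,"roll":0},{"hand":0.3,"x":0,"y":0,"z":-40,"roll":0},{"hand":0.3,"x":0,"y":0,"z":-55,"roll":0},{"hand":0.3,"x":0,"y":0,"z":-55,"roll":0},{"hand":0.3,"x":-25,"y":-3,"z":-50,"roll":-0.3},{"hand":0.3,"x":-45,"y":-8,"z":-10,"roll":-0.4},{"hand":0.3,"x":-50,"y":-10,"z":0,"roll":-0.4},{"hand":0.3,"x":-50,"y":-12,"z":0,"roll":-0.4},{"hand":0.3,"x":-50,"y":-12,"z":0,"roll":-0.3},{"hand":0.3,"x":-30,"y":-6,"z":0,"roll":0},{"hand":0.3,"x":0,"y":0,"z":0,"roll":0},{"hand":0.3,"x":0,"y":0,"z":0,"roll":0}]'
python3 - <<'E'
from h import *
goto(.492,-.161,.25,-70.4)
c=env.get_calibration("wrist");im=env.camera("wrist");cv2.imwrite("pics/w4.png",im);np.save("w4.npy",c["pose"]);print(env.read_state()["gripper_width"])
E
```

```text
time_s: 4.88
eef_pos: [0.4827, -0.1573, 0.2658]
tool_rot: [0.818, -0.575, 0.004, 0.003]
wrist_force: [0.4, 0.3, -3.5]
gripper_width: 0.0544
tcp [ 0.4827 -0.1573  0.2658] toolyaw -70.24 tilt [ 0.004 -0.01 ] shift [ 6.5 -7.5 15.8] roll 0.025845845758574626
0.05384631284136797
```

View pics/w4.png

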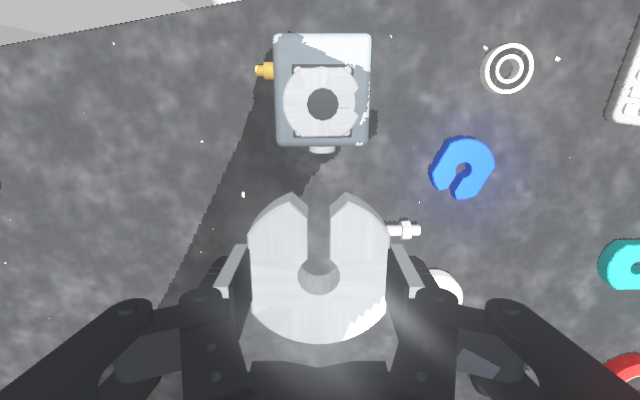

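The tester is aligned in view: casting x 275–371, rows 34–145, head at (322,104), lower slot to the right. The held mass's hole is at (319,277) with its mouth up.

```bash
python3 - <<'E'
from h import *
im=cv2.imread("pics/w4.png");c=env.get_calibration("wrist");c["pose"]=np.load("w4.npy")
g=cv2.cvtColor(im,cv2.COLOR_BGR2GRAY).astype(int);hsv=cv2.cvtColor(im,cv2.COLOR_BGR2HSV)
# side edges of casting by strongest gradient per row
L=[];Rr=[]
for r in list(range(44,60))+list(range(84,136,3)):
    d=np.diff(g[r]);L.append((265+np.argmax(np.abs(d[265:285]))+.5,r));Rr.append((360+np.argmax(np.abs(d[360:380]))+.5,r))
for n,E in(("L",L),("R",Rr)):
    W=ray("wrist",E,.034,c)*1e3;v=cv2.fitLine(W[:,:2].astype(np.float32),cv2.DIST_HUBER,0,.01,.01).ravel();v[:2]*=np.sign(v[0]);print(n,"yaw",np.degrees(np.arctan2(v[1],v[0])),v[2:],[int(e[0]) for e in E])
T=[];
for x in range(285,365,4):
    T.append((x,25+np.argmax(np.abs(np.diff(g[25:45,x])))+.5))
print("top rows",[t[1] for t in T],"front rows",[130+int(np.argmax(np.abs(np.diff(g[130:155,x])))) for x in range(285,365,6)])
m=cv2.inRange(g[80:130,295:350].astype(np.uint8),0,110);n,l,st,ce=cv2.connectedComponentsWithStats(m);i=l[24,27];print("head",st[i],ce[i]+[295,80])
h=ce[i]+[295,80];print(ray("wrist",[h,h-[st[i][2]/2,0],h+[st[i][2]/2,0]],.109,c).round(4))
print("corners",ray("wrist",[[275,34],[371,34],[371,145],[276,145]],.034,c).round(4))
print("held hole,mouth",ray("wrist",[[319,276],[318,200]],.2658-.0087,c).round(4), "bottom hole", ray("wrist",[[319,280]],.2658-.0247,c).round(4))
E
```

```text
L yaw 20.038992 [539.40515  -96.791306] [272, 272, 273, 272, 272, 272, 272, 272, 272, 272, 272, 272, 272, 272, 272, 272, 273, 273, 274, 274, 274, 274, 274, 274, 274, 274, 274, 275, 275, 275, 275, 275, 275, 275]
R yaw 20.29151 [ 562.732  -183.7084] [370, 370, 370, 370, 370, 370, 370, 370, 370, 370, 370, 370, 370, 370, 370, 370, 369, 369, 369, 369, 369, 369, 368, 368, 368, 368, 368, 368, 365, 362, 368, 368, 368, 367]
top rows [np.float64(32.5), np.float64(32.5), np.float64(32.5), np.float64(32.5), np.float64(33.5), np.float64(41.5), np.float64(33.5), np.float64(33.5), np.float64(33.5), np.float64(33.5), np.float64(33.5), np.float64(32.5), np.float64(32.5), np.float64(32.5), np.float64(32.5), np.float64(32.5), np.float64(32.5), np.float64(32.5), np.float64(32.5), np.float64(32.5)] front rows [145, 145, 135, 136, 135, 152, 153, 153, 135, 135, 135, 136, 145, 144]
head [   0    0   55   50 2748] [322.00436681 104.49235808]
[[ 0.5412 -0.1424  0.109 ]
 [ 0.5342 -0.1231  0.109 ]
 [ 0.5481 -0.1618  0.109 ]]
corners [[ 0.5826 -0.0841  0.034 ]
 [ 0.612  -0.1654  0.034 ]
 [ 0.5193 -0.2033  0.034 ]
 [ 0.4879 -0.1155  0.034 ]]
held hole,mouth [[ 0.4819 -0.1593  0.2571]
 [ 0.5117 -0.1482  0.2571]] bottom hole [[ 0.4718 -0.1632  0.2411]]
```

```bash
cat >> h.py <<'E'
def tst():
    s=env.read_state();p,R=tool();a=np.radians(20.15);ex=np.array([np.cos(a),np.sin(a),0]);ey=np.array([-np.sin(a),np.cos(a),0]);f=np.array(s["wrist_force"])
    print("t",round(float(s["time_s"]),2),"x'",round(ex@p*1e3,1),"y'",round(ey@p*1e3,1),"under",round(p[2]*1e3-24.7,1),"Fx Fy Fz",round(ex@f,1),round(ey@f,1),round(f[2],1),"Tz",np.round(s["torque"],2),"yaw",round(float(np.degrees(np.arctan2(R[1,0],R[0,0])))+90,2),"tilt",np.round(R[:2,2],3),"w",round(float(s["gripper_width"]),4))
E
python3 -m jog '[{"hand":0.3,"x":5,"y":5,"z":40,"roll":-0.07},{"hand":0.3,"x":0,"y":0,"z":50,"roll":0},{"hand":0.3,"x":0,"y":0,"z":40,"roll":0},{"hand":0.3,"x":0,"y":0,"z":20,"roll":0},{"hand":0.3,"x":0,"y":0,"z":0,"roll":0},{"hand":0.3,"x":0,"y":0,"z":0,"roll":0}]'
python3 -c "
from h import *
tst()"
```

```text
time_s: 5.68
eef_pos: [0.4827, -0.1751, 0.1133]
tool_rot: [0.816, -0.578, 0.007, 0.003]
wrist_force: [-0.1, -0.4, -3.0]
gripper_width: 0.0538
t 5.67 x' 392.8 y' -330.7 under 88.6 Fx Fy Fz -0.3 -0.3 -3.0 Tz [ 0.07 -0.04  0.06] yaw 19.39 tilt [ 0.008 -0.014] w 0.0538
```

```bash
python3 -m jog '[{"hand":0.3,"x":-6,"y":0,"z":5,"roll":-0.13},{"hand":0.3,"x":-5,"y":0,"z":3,"roll":0},{"hand":0.3,"x":0,"y":0,"z":0,"roll":0},{"hand":0.3,"x":0,"y":0,"z":0,"roll":0}]'
python3 - <<'E'
from h import *
tst()
c=env.get_calibration("wrist");im=env.camera("wrist");cv2.imwrite("pics/w5.png",im);np.save("w5.npy",c["pose"])
E
```

```text
time_s: 6.18
eef_pos: [0.4807, -0.165, 0.1074]
tool_rot: [0.82, -0.572, 0.01, 0.003]
wrist_force: [0.8, -0.4, -3.5]
gripper_width: 0.0542
t 6.17 x' 394.4 y' -320.5 under 82.7 Fx Fy Fz 0.7 -0.6 -3.5 Tz [0.04 0.04 0.  ] yaw 20.21 tilt [ 0.012 -0.016] w 0.0542
```

View pics/w5.png

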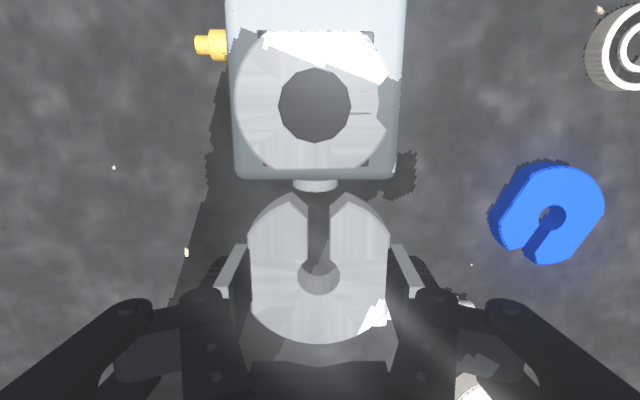

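The head is at (315,105), 73 px wide. The slot axis is at column 319, so the mass needs to go about 1.3 mm left.

```bash
python3 - <<'E'
from h import *
c=env.get_calibration("wrist");c["pose"]=np.load("w5.npy");a=np.radians(20.15);E=np.array([[np.cos(a),np.sin(a)],[-np.sin(a),np.cos(a)]])
for px,z in(([315,105],.109),([319,274],.0987),([318.5,205],.0987)): print((E@ray("wrist",[px],z,c)[0,:2]*1e3).round(1))
E
python3 -m jog '[{"hand":0.3,"x":-1.4,"y":-5,"z":2,"roll":0},{"hand":0.3,"x":0,"y":-5,"z":0,"roll":0},{"hand":0.3,"x":0,"y":0,"z":0,"roll":0}]'
python3 -c "
from h import *
tst()"
```

```text
[ 459.8 -320.5]
[ 393.9 -322.2]
[ 422.8 -321.9]
time_s: 6.6
eef_pos: [0.4908, -0.16, 0.1056]
tool_rot: [0.82, -0.572, 0.01, 0.003]
wrist_force: [0.8, 0.6, -3.4]
gripper_width: 0.0541
t 6.6 x' 405.6 y' -319.3 under 80.9 Fx Fy Fz 1.0 0.3 -3.4 Tz [ 0.02  0.04 -0.02] yaw 20.2 tilt [ 0.013 -0.016] w 0.0541
```

```bash
python3 -m jog '[{"hand":0.3,"x":-0.3,"y":-4,"z":0.3,"roll":0},{"hand":0.3,"x":0,"y":-4,"z":0,"roll":0},{"hand":0.3,"x":0,"y":-2,"z":0,"roll":0},{"hand":0.3,"x":0,"y":-1,"z":0,"roll":0},{"hand":0.3,"x":0,"y":-1,"z":0,"roll":0},{"hand":0.3,"x":0,"y":-1,"z":0,"roll":0},{"hand":0.3,"x":0,"y":-1,"z":0,"roll":0}]'
python3 -c "
from h import *
tst()"
```

```text
time_s: 7.48
eef_pos: [0.5044, -0.1547, 0.1051]
tool_rot: [0.82, -0.572, 0.01, 0.003]
wrist_force: [0.4, -0.3, -3.2]
gripper_width: 0.054
t 7.47 x' 420.2 y' -318.9 under 80.4 Fx Fy Fz 0.2 -0.4 -3.2 Tz [ 0.11 -0.01 -0.01] yaw 20.18 tilt [ 0.012 -0.016] w 0.054
```

```bash
python3 -m jog '[{"hand":0.3,"x":0,"y":-1,"z":0,"roll":0},{"hand":0.3,"x":0,"y":-1,"z":0,"roll":0},{"hand":0.3,"x":0,"y":-1,"z":0,"roll":0},{"hand":0.3,"x":0,"y":-1,"z":0,"roll":0}]' | grep -v tool
python3 -c "
from h import *
tst()"
python3 -m jog '[{"hand":0.3,"x":0,"y":-1,"z":0,"roll":0},{"hand":0.3,"x":0,"y":-1,"z":0,"roll":0},{"hand":0.3,"x":0,"y":-1,"z":0,"roll":0}]' >/dev/null
python3 -c "
from h import *
tst()"
```

```text
time_s: 7.98
eef_pos: [0.5083, -0.1533, 0.1052]
wrist_force: [0.4, -0.4, -2.8]
gripper_width: 0.0542
t 7.97 x' 424.4 y' -319.0 under 80.5 Fx Fy Fz 0.3 -0.5 -2.8 Tz [ 0.02 -0.02 -0.06] yaw 20.18 tilt [ 0.012 -0.016] w 0.0542
t 8.35 x' 427.7 y' -319.0 under 80.5 Fx Fy Fz 0.1 0.8 -4.1 Tz [ 0.02  0.02 -0.05] yaw 20.18 tilt [ 0.012 -0.016] w 0.0543
```

```bash
for i in 1 ; do python3 -m jog '[{"hand":0.3,"x":0,"y":-1,"z":0,"roll":0},{"hand":0.3,"x":0,"y":-1,"z":0,"roll":0},{"hand":0.3,"x":0,"y":-1,"z":0,"roll":0},{"hand":0.3,"x":0,"y":-1,"z":0,"roll":0}]' >/dev/null
python3 -c "
from h import *
tst()"; done
python3 -m jog '[{"hand":0.3,"x":0,"y":-1,"z":0,"roll":0},{"hand":0.3,"x":0,"y":-1,"z":0,"roll":0},{"hand":0.3,"x":0,"y":-1,"z":0,"roll":0},{"hand":0.3,"x":0,"y":-1,"z":0,"roll":0}]' >/dev/null
python3 -c "
from h import *
tst()"
```

```text
t 8.85 x' 431.9 y' -319.0 under 80.5 Fx Fy Fz 0.4 -0.2 -3.0 Tz [0.06 0.04 0.03] yaw 20.18 tilt [ 0.012 -0.016] w 0.0543
t 9.35 x' 436.2 y' -319.0 under 80.5 Fx Fy Fz -0.0 0.2 -3.8 Tz [0.   0.03 0.02] yaw 20.18 tilt [ 0.012 -0.016] w 0.054
```

```bash
python3 -m jog '[{"hand":0.3,"x":0,"y":-1,"z":0,"roll":0},{"hand":0.3,"x":0,"y":-1,"z":0,"roll":0},{"hand":0.3,"x":0,"y":-1,"z":0,"roll":0},{"hand":0.3,"x":0,"y":-1,"z":0,"roll":0},{"hand":0.3,"x":0,"y":-1,"z":0,"roll":0},{"hand":0.3,"x":0,"y":-1,"z":0,"roll":0}]' >/dev/null
python3 -c "
from h import *
tst()"
python3 -m jog '[{"hand":0.3,"x":0,"y":-1,"z":0,"roll":0},{"hand":0.3,"x":0,"y":-1,"z":0,"roll":0},{"hand":0.3,"x":0,"y":-1,"z":0,"roll":0},{"hand":0.3,"x":0,"y":-1,"z":0,"roll":0},{"hand":0.3,"x":0,"y":-1,"z":0,"roll":0},{"hand":0.3,"x":0,"y":-1,"z":0,"roll":0}]' >/dev/null
python3 -c "
from h import *
tst()"
```

```text
t 10.1 x' 442.6 y' -318.9 under 80.5 Fx Fy Fz 0.1 0.1 -3.3 Tz [0.07 0.03 0.01] yaw 20.18 tilt [ 0.012 -0.016] w 0.0542
t 10.85 x' 449.0 y' -319.0 under 80.5 Fx Fy Fz 0.0 -0.0 -2.9 Tz [0.07 0.01 0.  ] yaw 20.18 tilt [ 0.012 -0.016] w 0.0544
```

```bash
python3 -m jog '[{"hand":0.3,"x":0,"y":-1,"z":0,"roll":0},{"hand":0.3,"x":0,"y":-1,"z":0,"roll":0},{"hand":0.3,"x":0,"y":-1,"z":0,"roll":0},{"hand":0.3,"x":0,"y":-1,"z":0,"roll":0},{"hand":0.3,"x":0,"y":-1,"z":0,"roll":0},{"hand":0.3,"x":0,"y":-0.7,"z":0,"roll":0}]' >/dev/null
python3 -c "
from h import *
tst()"
python3 -m jog '[{"hand":0.3,"x":0,"y":-0.6,"z":0,"roll":0},{"hand":0.3,"x":0,"y":-0.6,"z":0,"roll":0},{"hand":0.3,"x":0,"y":-0.6,"z":0,"roll":0}]' >/dev/null
python3 -c "
from h import *
tst()"
```

```text
t 11.6 x' 455.1 y' -318.9 under 80.5 Fx Fy Fz -0.9 0.5 -3.4 Tz [ 0.01  0.02 -0.02] yaw 20.18 tilt [ 0.012 -0.016] w 0.0542
t 11.97 x' 457.0 y' -319.0 under 80.5 Fx Fy Fz 0.6 -0.6 -4.1 Tz [ 0.01  0.02 -0.04] yaw 20.17 tilt [ 0.012 -0.016] w 0.054
```

```bash
python3 -m jog '[{"hand":0.3,"x":0,"y":-0.6,"z":0,"roll":0},{"hand":0.3,"x":0,"y":-0.6,"z":0,"roll":0}]' >/dev/null
python3 -c "
from h import *
tst()"
python3 -m jog '[{"hand":0.3,"x":0,"y":-0.5,"z":0,"roll":0},{"hand":0.3,"x":0,"y":-0.5,"z":0,"roll":0}]' >/dev/null
python3 -c "
from h import *
tst()"
```

```text
t 12.22 x' 458.3 y' -318.9 under 80.5 Fx Fy Fz 0.1 0.7 -2.6 Tz [0.07 0.05 0.02] yaw 20.18 tilt [ 0.012 -0.016] w 0.0544
t 12.47 x' 459.3 y' -318.9 under 80.5 Fx Fy Fz 0.8 0.1 -2.6 Tz [-0.    0.01 -0.04] yaw 20.18 tilt [ 0.012 -0.016] w 0.0541
```

```bash
python3 -m jog '[{"hand":0.3,"x":0,"y":-0.5,"z":0,"roll":0}]' >/dev/null
python3 -c "
from h import *
tst()"
python3 -m jog '[{"hand":0.3,"x":0,"y":-0.5,"z":0,"roll":0}]' >/dev/null
python3 -c "
from h import *
tst()"
```

```text
t 12.6 x' 459.9 y' -318.9 under 80.5 Fx Fy Fz -0.5 0.6 -3.0 Tz [ 0.   -0.   -0.05] yaw 20.17 tilt [ 0.012 -0.016] w 0.0541
t 12.72 x' 460.4 y' -319.0 under 80.6 Fx Fy Fz 1.1 0.0 -3.2 Tz [ 0.06  0.04 -0.01] yaw 20.17 tilt [ 0.012 -0.016] w 0.0542
```

```bash
for k in 1; do python3 -m jog '[{"hand":0.3,"x":0,"y":-0.5,"z":0,"roll":0}]' >/dev/null
python3 -c "
from h import *
tst()"; done
python3 -m jog '[{"hand":0.3,"x":0,"y":-0.5,"z":0,"roll":0}]' >/dev/null
python3 -c "
from h import *
tst()"
```

```text
t 12.85 x' 460.9 y' -318.9 under 80.5 Fx Fy Fz -0.0 -0.6 -3.2 Tz [0.08 0.   0.02] yaw 20.17 tilt [ 0.012 -0.016] w 0.054
t 12.97 x' 461.5 y' -318.9 under 80.5 Fx Fy Fz -0.5 -0.6 -3.1 Tz [ 0.02 -0.04  0.01] yaw 20.17 tilt [ 0.012 -0.016] w 0.0544
```

```bash
python3 -m jog '[{"hand":0.3,"x":0,"y":-0.4,"z":0,"roll":0}]' >/dev/null
python3 -c "
from h import *
tst()"
python3 -m jog '[{"hand":0.3,"x":0,"y":0,"z":0,"roll":0}]' >/dev/null
python3 -c "
from h import *
tst()"
```

```text
t 13.1 x' 461.9 y' -318.9 under 80.5 Fx Fy Fz -0.2 -0.2 -3.8 Tz [0.08 0.02 0.05] yaw 20.17 tilt [ 0.012 -0.016] w 0.0546
t 13.22 x' 462.0 y' -318.9 under 80.5 Fx Fy Fz 0.1 -0.4 -3.4 Tz [-0.01  0.04 -0.  ] yaw 20.17 tilt [ 0.012 -0.016] w 0.0542
```

```bash
python3 -m jog '[{"hand":0.3,"x":0,"y":-0.5,"z":0,"roll":0}]' >/dev/null
python3 -c "
from h import *
tst()"
python3 -m jog '[{"hand":0.3,"x":0,"y":-0.5,"z":0,"roll":0}]' >/dev/null
python3 -c "
from h import *
tst()"
```

```text
t 13.35 x' 462.3 y' -318.9 under 80.5 Fx Fy Fz -0.6 1.0 -3.4 Tz [-0.07  0.25  0.01] yaw 20.17 tilt [ 0.012 -0.016] w 0.0543
t 13.47 x' 462.3 y' -319.0 under 80.3 Fx Fy Fz -2.1 -0.0 -3.8 Tz [-0.04  0.32  0.04] yaw 20.16 tilt [ 0.011 -0.016] w 0.0542
```

```bash
python3 -m jog '[{"hand":0.3,"x":0,"y":-0.4,"z":0,"roll":0}]' >/dev/null
python3 -c "
from h import *
tst()"
```

```text
t 13.6 x' 462.3 y' -319.0 under 80.2 Fx Fy Fz -1.6 1.3 -3.0 Tz [-0.03  0.34 -0.02] yaw 20.15 tilt [ 0.01  -0.017] w 0.054
```

Contact at x'=462.3 (Fx about −2 N). I'll back off 1.5 mm to centre the stem, check that milestone, then begin the turn.

```bash
python3 -m jog '[{"hand":0.3,"x":0,"y":1,"z":0,"roll":0},{"hand":0.3,"x":0,"y":0.4,"z":0,"roll":0},{"hand":0.3,"x":0,"y":0,"z":0,"roll":0}]' >/dev/null
python3 -c "
from h import *
tst()"
python3 -m jog '[{"hand":0.3,"x":0,"y":0,"z":0,"roll":-0.3},{"hand":0.3,"x":0,"y":0,"z":0,"roll":-0.4},{"hand":0.3,"x":0,"y":0,"z":0,"roll":0}]' >/dev/null
python3 -c "
from h import *
tst()"
```

```text
t 13.97 x' 461.6 y' -319.0 under 80.4 Fx Fy Fz -0.7 0.3 -4.3 Tz [ 0.04 -0.03  0.07] yaw 20.17 tilt [ 0.012 -0.016] w 0.0543
t 14.35 x' 461.9 y' -319.0 under 80.5 Fx Fy Fz -0.8 -0.1 -3.3 Tz [ 0.04 -0.02 -0.02] yaw 24.69 tilt [ 0.012 -0.016] w 0.0541
```

```bash
python3 -m jog '[{"hand":0.3,"x":0,"y":1.2,"z":0,"roll":0},{"hand":0.3,"x":0,"y":0,"z":0,"roll":-0.5},{"hand":0.3,"x":0,"y":0,"z":0,"roll":-0.5},{"hand":0.3,"x":0,"y":0,"z":0,"roll":-0.5},{"hand":0.3,"x":0,"y":0,"z":0,"roll":0}]' >/dev/null
cat >> h.py <<'E'
def corr(X=460.8,Y=-319.0):
    tst();p,R=tool();a=np.radians(20.15);t=np.array([np.cos(a)*X-np.sin(a)*Y,np.sin(a)*X+np.cos(a)*Y,p[2]*1e3]);print("  corr",(R.T@(t-p*1e3)).round(2))
E
python3 -c "
from h import *
corr()"
```

```text
t 14.97 x' 460.2 y' -319.2 under 80.5 Fx Fy Fz 0.2 0.8 -2.8 Tz [ 0.03  0.   -0.06] yaw 33.89 tilt [ 0.012 -0.016] w 0.0545
  corr [-0.07 -0.67 -0.  ]
```

```bash
python3 -m jog '[{"hand":0.3,"x":0,"y":-0.5,"z":0,"roll":-0.5},{"hand":0.3,"x":0,"y":0,"z":0,"roll":-0.5},{"hand":0.3,"x":0,"y":0,"z":0,"roll":-0.5},{"hand":0.3,"x":0,"y":0,"z":0,"roll":-0.5},{"hand":0.3,"x":0,"y":0,"z":0,"roll":0}]' >/dev/null
python3 -c "
from h import *
corr()"
```

```text
t 15.6 x' 460.2 y' -319.3 under 80.4 Fx Fy Fz 0.5 0.1 -3.0 Tz [ 0.08 -0.02  0.02] yaw 45.84 tilt [ 0.011 -0.017] w 0.0543
  corr [-0.03 -0.63 -0.  ]
```

```bash
python3 -m jog '[{"hand":0.3,"x":0,"y":-0.7,"z":0,"roll":-0.5},{"hand":0.3,"x":0,"y":0,"z":0,"roll":-0.5},{"hand":0.3,"x":0,"y":0,"z":0,"roll":-0.5},{"hand":0.3,"x":0,"y":0,"z":0,"roll":-0.5},{"hand":0.3,"x":0,"y":0,"z":0,"roll":0}]' >/dev/null
python3 -c "
from h import *
corr()"
python3 -m jog '[{"hand":0.3,"x":0,"y":-0.4,"z":0,"roll":-0.5},{"hand":0.3,"x":0,"y":0,"z":0,"roll":-0.5},{"hand":0.3,"x":0,"y":0,"z":0,"roll":-0.5},{"hand":0.3,"x":0,"y":0,"z":0,"roll":0}]' >/dev/null
python3 -c "
from h import *
corr()"
```

```text
t 16.23 x' 460.6 y' -319.2 under 80.5 Fx Fy Fz 0.3 0.1 -3.8 Tz [ 0.02 -0.06  0.04] yaw 57.62 tilt [ 0.011 -0.017] w 0.0541
  corr [-0.05 -0.25 -0.  ]
t 16.73 x' 460.8 y' -319.1 under 80.5 Fx Fy Fz 0.9 -0.2 -3.6 Tz [ 0.07 -0.01 -0.01] yaw 66.32 tilt [ 0.011 -0.018] w 0.0541
  corr [-0.07 -0.07 -0.  ]
```

```bash
python3 -m jog '[{"hand":0.3,"x":0,"y":0,"z":0,"roll":-0.5},{"hand":0.3,"x":0,"y":0,"z":0,"roll":-0.5},{"hand":0.3,"x":0,"y":0,"z":0,"roll":-0.5},{"hand":0.3,"x":0,"y":0,"z":0,"roll":-0.5},{"hand":0.3,"x":0,"y":0,"z":0,"roll":0}]' >/dev/null
python3 -c "
from h import *
corr()"
python3 -m jog '[{"hand":0.3,"x":0,"y":0,"z":0,"roll":-0.5},{"hand":0.3,"x":0,"y":0,"z":0,"roll":-0.5},{"hand":0.3,"x":0,"y":0,"z":0,"roll":-0.5},{"hand":0.3,"x":0,"y":0,"z":0,"roll":-0.5},{"hand":0.3,"x":0,"y":0,"z":0,"roll":0}]' >/dev/null
python3 -c "
from h import *
corr()"
```

```text
t 17.35 x' 460.7 y' -319.3 under 80.6 Fx Fy Fz 0.6 0.4 -3.5 Tz [0.04 0.04 0.02] yaw 77.92 tilt [ 0.011 -0.018] w 0.0542
  corr [-0.07 -0.28 -0.01]
t 17.98 x' 460.6 y' -319.5 under 80.7 Fx Fy Fz 0.6 0.4 -4.3 Tz [ 0.07  0.02 -0.01] yaw 89.5 tilt [ 0.011 -0.019] w 0.0543
  corr [ 0.03 -0.51 -0.01]
```

```bash
python3 -m jog '[{"hand":0.3,"x":0,"y":-0.5,"z":0,"roll":-0.5},{"hand":0.3,"x":0,"y":0,"z":0,"roll":-0.5},{"hand":0.3,"x":0,"y":0,"z":0,"roll":-0.5},{"hand":0.3,"x":0,"y":0,"z":0,"roll":-0.3},{"hand":0.3,"x":0,"y":0,"z":0,"roll":0}]' >/dev/null
python3 -c "
from h import *
corr()"
python3 -m jog '[{"hand":0.3,"x":0,"y":-0.3,"z":0,"roll":-0.5},{"hand":0.3,"x":0,"y":0,"z":0,"roll":-0.5},{"hand":0.3,"x":0,"y":0,"z":0,"roll":-0.4},{"hand":0.3,"x":0,"y":0,"z":0,"roll":0}]' >/dev/null
python3 -c "
from h import *
corr()"
```

```text
t 18.6 x' 460.7 y' -319.2 under 80.8 Fx Fy Fz 0.3 0.6 -3.6 Tz [0.03 0.05 0.03] yaw 99.92 tilt [ 0.011 -0.019] w 0.0541
  corr [ 0.04 -0.2  -0.  ]
t 19.1 x' 460.7 y' -318.9 under 80.8 Fx Fy Fz 0.3 0.1 -3.8 Tz [ 0.09 -0.   -0.04] yaw 108.28 tilt [ 0.011 -0.019] w 0.0541
  corr [0.09 0.05 0.  ]
```

```bash
python3 -m jog '[{"hand":0.3,"x":0,"y":0,"z":1,"roll":-0.2},{"hand":0.3,"x":0,"y":0,"z":1,"roll":0},{"hand":0.3,"x":0,"y":0,"z":1,"roll":0},{"hand":0.3,"x":0,"y":0,"z":0,"roll":0}]' >/dev/null
python3 -c "
from h import *
corr()"
python3 -m jog '[{"hand":0.3,"x":0,"y":0,"z":0.5,"roll":0},{"hand":0.3,"x":0,"y":0,"z":0.5,"roll":0}]' >/dev/null
python3 -c "
from h import *
corr()"
python3 -m jog '[{"hand":0.3,"x":0,"y":0,"z":0.5,"roll":0},{"hand":0.3,"x":0,"y":0,"z":0,"roll":0}]' >/dev/null
python3 -c "
from h import *
corr()"
```

```text
t 19.6 x' 460.6 y' -319.1 under 77.6 Fx Fy Fz 0.2 0.2 -3.2 Tz [ 0.07  0.04 -0.05] yaw 109.45 tilt [ 0.011 -0.02 ] w 0.0542
  corr [ 0.15 -0.05 -0.  ]
t 19.85 x' 460.7 y' -319.1 under 76.5 Fx Fy Fz -0.1 0.3 -4.0 Tz [ 0.07 -0.01  0.05] yaw 109.44 tilt [ 0.011 -0.02 ] w 0.0543
  corr [ 0.09 -0.1  -0.  ]
t 20.1 x' 460.7 y' -319.0 under 76.1 Fx Fy Fz 0.3 0.1 -2.3 Tz [ 0.02  0.1  -0.02] yaw 109.44 tilt [ 0.011 -0.02 ] w 0.0543
  corr [ 0.05 -0.04 -0.  ]
```

```bash
python3 -m jog '[{"hand":0.3,"x":0,"y":0,"z":0.5,"roll":0},{"hand":0.3,"x":0,"y":0,"z":0,"roll":0}]' >/dev/null
python3 -c "
from h import *
corr()"
python3 -m jog '[{"hand":0.3,"x":0,"y":0,"z":0.5,"roll":0},{"hand":0.3,"x":0,"y":0,"z":0,"roll":0}]' >/dev/null
python3 -c "
from h import *
corr()"
python3 -m jog '[{"hand":0.3,"x":0,"y":0,"z":0.4,"roll":0},{"hand":0.3,"x":0,"y":0,"z":0,"roll":0}]' >/dev/null
python3 -c "
from h import *
corr()"
```

```text
t 20.35 x' 460.8 y' -319.1 under 75.7 Fx Fy Fz -0.1 1.7 -1.8 Tz [ 0.07  0.16 -0.03] yaw 109.44 tilt [ 0.011 -0.02 ] w 0.054
  corr [ 0.04 -0.08 -0.  ]
t 20.6 x' 460.8 y' -319.1 under 75.4 Fx Fy Fz -1.4 0.6 -1.3 Tz [0.08 0.21 0.01] yaw 109.44 tilt [ 0.011 -0.02 ] w 0.0541
  corr [ 0.04 -0.1  -0.  ]
t 20.85 x' 460.7 y' -319.1 under 75.1 Fx Fy Fz -0.8 0.2 -1.1 Tz [0.07 0.32 0.01] yaw 109.44 tilt [ 0.011 -0.02 ] w 0.0545
  corr [ 0.06 -0.09 -0.  ]
```

```bash
python3 -m jog '[{"hand":0.3,"x":0,"y":0,"z":0.5,"roll":0},{"hand":0.3,"x":0,"y":0,"z":0.5,"roll":0},{"hand":0.3,"x":0,"y":0,"z":0,"roll":0}]' >/dev/null
python3 -c "
from h import *
corr()"
```

```text
t 21.23 x' 460.8 y' -319.1 under 74.4 Fx Fy Fz -2.3 0.3 0.8 Tz [ 0.12  0.44 -0.01] yaw 109.45 tilt [ 0.011 -0.02 ] w 0.0541
  corr [ 0.02 -0.13 -0.  ]
```

```bash
python3 -m jog '[{"hand":0.3,"x":0,"y":0,"z":-0.2,"roll":0},{"hand":0.66,"x":0,"y":0,"z":0,"roll":0},{"hand":0.68,"x":0,"y":0,"z":0,"roll":0},{"hand":0.72,"x":0,"y":0,"z":0,"roll":0},{"hand":0.8,"x":0,"y":0,"z":0,"roll":0},{"hand":0.82,"x":0,"y":0,"z":0,"roll":0},{"hand":0.82,"x":0,"y":0,"z":0,"roll":0}]' 20 >/dev/null
python3 - <<'E'
from h import *
corr();c=env.get_calibration("wrist");im=env.camera("wrist");cv2.imwrite("pics/w6.png",im);np.save("w6.npy",c["pose"])
E
```

```text
t 22.1 x' 462.2 y' -319.7 under 75.1 Fx Fy Fz 0.0 -0.5 -0.6 Tz [ 0.01  0.01 -0.01] yaw 109.45 tilt [ 0.014 -0.02 ] w 0.07
  corr [-1.36 -0.68 -0.02]
```

View pics/w6.png

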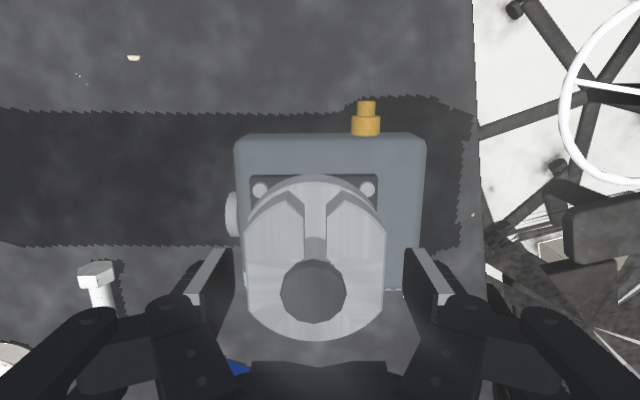

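The mass is free, its slot points up in the image (tester's left), the head is at (313,290), and both fingers are clear. I'll retreat straight up.

```bash
python3 -m jog '[{"hand":0.85,"x":-1.2,"y":0,"z":-2,"roll":0},{"hand":0.85,"x":0,"y":0,"z":-6,"roll":0},{"hand":0.85,"x":0,"y":0,"z":-15,"roll":0},{"hand":0.85,"x":0,"y":0,"z":-30,"roll":0},{"hand":0.85,"x":0,"y":0,"z":-40,"roll":0},{"hand":0.85,"x":0,"y":0,"z":-40,"roll":0},{"hand":0.85,"x":0,"y":0,"z":-20,"roll":0},{"hand":0.85,"x":0,"y":0,"z":0,"roll":0},{"hand":0.85,"x":0,"y":0,"z":0,"roll":0}]' >/dev/null
python3 - <<'E'
from h import *
corr();c=env.get_calibration("wrist");im=env.camera("wrist")
s=env.camera("scene")[245:325,280:400];np.save("w7.npy",c["pose"])
cv2.imwrite("pics/w7.png",np.vstack([cv2.resize(im[40:400,130:530],(500,450)),cv2.resize(s,(500,333))])[:600] if 0 else np.hstack([cv2.resize(im[:,160:520],(360,400)),cv2.resize(s,(430,400),interpolation=cv2.INTER_CUBIC)]))
E
```

```text
t 23.27 x' 459.7 y' -315.2 under 235.9 Fx Fy Fz 0.5 -0.1 -0.7 Tz [-0.02 -0.05  0.05] yaw 109.52 tilt [ 0.014 -0.021] w 0.0725
  corr [1.13 3.76 0.1 ]
```

View pics/w7.png

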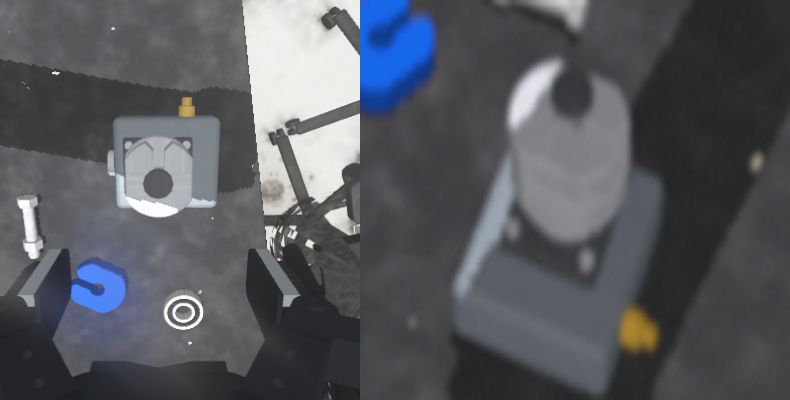

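The stack sits flush under the head, and the upper mass's flared slot faces the yellow knob (tester's left). The gripper is well clear, so I'm handing in.

```bash
python3 -c "
from plant import env
print(env.job_done())"
```

```text
the job is handed in; nothing more can be done
None
```

The loose mass is on the stem under the head, lying on the lower mass and released. Its slot faces the tester's left, because the lower slot points right. I handed the job in at about 23 s; no verdict is reported.

- **Sliding on:** I slid the mass on from the front in about 1 mm steps, down to 0.4 mm near the end. The end of the hole met the stem at about 2 N, and I backed off about 1.5 mm to centre it.
- **Turning:** The mass turned about 89° with the measured side forces staying around 1 N or less.
- **Setting down:** I lowered it in 0.5 mm steps, to a load of roughly 4 N, then opened the fingers.

**Last checks:**
- By arm pose, the mass is about 7 mm to the front and 1–2 mm to the left of the tester's origin. The underside was at about 74–75 mm at release, and the slot is within 1° of square.
- The last pictures show the stack flush, the slot towards the left-side knob and the gripper well clear.

**Limits of these checks:**
- I did not measure the mass's height or tilt after letting go; I judged both from the pictures.
- In the scene view the upper slot lay in shadow and could not be made out, so its direction rests on the wrist camera alone.
- The tool had drifted to about 0.02 rad of tilt, within the 0.06 rad allowed.
- My first jog call was refused for missing keys, and nothing moved.

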